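# Lock the thread-guide post into the loom's bracket

## Task

Take the blue-handled thread-guide post from the rack and lock it into the slotted brass bracket on the loom's front beam: pass its T-foot down through the slot, slide it along to the slot's far end, push it down against the spring, turn it a quarter turn clockwise (seen from above), and let it spring up into its notch so that it stands there locked. Feel your way gently, as the bracket is not exactly where it is marked and more than 50 N between post and loom would damage them; leave the wooden-handled post, the bobbin and the mug where they are.

Things in the scene. Friction and masses are not known exactly. Their poses are not given: they have to be found in the camera images.
- post: Loose post, 0.1 to 0.17 kg, upright in either of the rack's pockets. Origin: centre of the T-foot's underside, z up. T-foot: steel bar 32 mm long (x), 8.5 wide (y), 7 high; shank 8.4 mm thick; wooden collar 48 mm across, z = 40 to 45 mm, on which it hangs in the rack; blue flat handle above. Turned half round it is the same.
- post_grip (a point): Where to grasp the post: the middle of its blue handle, 70 mm above the post's origin. Handle 34 mm long (x, parallel to the T-foot's length), 14 mm thick (y: squeeze here), from 45 to 90 mm above the origin. Axes as the post's.
- loom: Wooden table loom, fixed (place and yaw vary). Front beam 80 mm wide (x), 260 mm long (y), 60 mm high, on the robot's side; frame reaching 300 mm behind it (+x), 50 mm high. Origin: on the table under the middle of the front beam; y along the beam, z up.
- mount (a point): Nominal slot centre, on the beam's top, 60 mm above the table; axes as the loom's. The brass-topped bracket (64 x 70 mm, flush with the beam) is stiffly clamped up to 12 mm either way along the loom's y and 6 mm along x from here; the offset is not reported: feel or see it. Slot: 46 mm long along the loom's x, 10.5 mm wide along y, through a 6 mm lip; its far end (+x) is a solid wall.
- pad_rest (a point): Top of the black spring pad under the nominal slot centre at rest, 10 mm below the bracket's top (fixed mark, not moving with the pad). Until it is met the foot slides freely in the slot. The pad pushes up with 4 N at rest, 7.5 N at its full 12 mm travel. The T-foot can turn only while its underside is 17 to 22 mm below the bracket's top (19.5 is good).
- locked (a point): Locked place of the T-foot's underside centre if the bracket were nominal: 13 mm below its top, 6 mm to +x of the slot centre. That is 1 mm back from where the foot's end meets the slot's far wall. It turns only there, clockwise seen from above, to stops at 90 degrees (10 degrees of play); there the pad lifts it between ribs 3.5 mm high (notch 12 mm wide along the loom's x), up against the lip.
- rack: Wooden rack, fixed (place and yaw vary): 180 mm long (x), 80 mm wide (y), 52 mm high, with two square pockets 36 mm wide and 46 mm deep, centred at x = +45 and -45 mm. Origin: centre of its underside. A post in it has its origin 12 mm above the table and is simply lifted out.
- spare: Bystander: a like post with a dark wooden handle and a round foot, in the rack's other pocket. Origin at the underside of its foot. Leave it in its pocket.
- bobbin: Bystander: empty wooden bobbin, 44 mm in diameter, 60 mm high, standing on the table. Origin: centre of its underside.
- mug: Bystander: blue ceramic mug, 80 mm in diameter, 90 mm high, on the table. Origin: centre of its underside.
Things that resemble listed ones, but are neither listed nor needed, are in the scene too. Leave any orange look-alike of the post alone.

How it is judged (in metres and radians):
On the way, in this order (a step that is already met when the one before it is completed fails the run):
1. the T-foot has gone down through the slot lengthwise, its underside more than 8 mm below the bracket's top (z of post in the frame of loom between 0.03 and 0.052 m and horizontal distance between post and mount below 0.022 m and angle between the x axis of post and the x axis of loom, either way round below 0.3 rad), for 0.05 s.
2. the T-foot has been turned a quarter turn beneath the lip (z of post in the frame of loom below 0.05 m and horizontal distance between post and mount below 0.022 m and angle between the x axis of post and the y axis of loom, either way round below 0.3 rad), for 0.1 s.
At the end, for the whole second after the job is handed in: The post stands upright (within 0.12 rad) and at rest in the bracket, released, its T-foot beneath the lip within 0.3 rad of crosswise to the slot and sprung up into its notch (underside 45 to 50 mm above the table), within 22 mm of the nominal slot centre (all of step 2 and z of post in the frame of loom above 0.045 m and angle between post's own z axis and vertical below 0.12 rad and linear speed of post below 0.02 m/s); the robot touches nothing.
It fails at once if the post is forced against the loom or its bracket with more than 50 N (contact force between post and loom above 50 N).
It fails at once if the wooden-handled post is moved more than 15 mm (distance of spare from where it was at the start of the episode above 0.015 m).
It fails at once if the bobbin is moved more than 20 mm (distance of bobbin from where it was at the start of the episode above 0.02 m).
It fails at once if the mug is moved more than 20 mm (distance of mug from where it was at the start of the episode above 0.02 m).
It also fails if it takes over 72 s, if anything falls off the work surface, if the arm or the gripper's body presses on something with over 40 N, if the wrist force passes 120 N, or if a joint passes its speed limit or range.

## Robot

A 6-joint arm with a two-finger parallel gripper is mounted at the origin on the work surface. World frame = base frame: x ahead of the robot, y to its left, z up, the work surface at z = 0. Lengths are in mm, angles in degrees, forces in N, time in s.
With the tool pointing down it reaches from about 300 to 850 mm from the base axis. Payload 4.2 kg.
Tool frame: the origin (TCP) lies midway between the tips of the shut fingers; the grasp point (between the pads) lies 19 mm behind it (env.grip_depth is the distance from the TCP to the grasp point, in mm); z points along the fingers, y is the line along which they close (so a half turn about z gives the same grasp; the last joint's range is limited). The gripper opens to 91 mm and grips with 3 to 60 N. Pads are 32 mm wide; open, the fingers measure 118 mm over their backs; the gripper's body (76 mm by 178 mm) begins 60 mm behind the grasp point.
Start: joints at [-1.146, 18.312, 89.639, -0, 72.044, -1.146], TCP at [575.018, 0, 187.576] pointing down, gripper open.
Joint ranges: [-177.97, 177.97], [-48.28, 115.42], [12.27, 149.76], [-77.06, 257.06], [2.81, 150.46], [-146.56, 146.56]. Speed limits (degrees/s): [147.25, 147.25, 180, 180, 180, 180].

## Interface

Orientations are given as [roll, pitch, yaw] about the fixed x, y, z axes, in that order (R = Rz(yaw) Ry(pitch) Rx(roll)).
In Python, from workcell import env, eyes gives the robot as it stands.
- The arm moves only by the tool send_rows, never from a script. Its argument "motion" is a list of rows, each a list of 7 numbers: the shift along the world's x, y, z normalised to -1 to 1, where 1 is 0.5 m, then the turn, a rotation vector about the world's x, y, z normalised to -1 to 1, where 1 is 60 degrees, then the opening, from -1 (shut) to 1 (fully open). A call has 1 to 20 rows; each row is the pose to reach, as a shift and turn from the pose commanded when the call began; what a row does not reach only later rows make up. A row lasts 1/8 s, in which the tool goes at most 62.5 mm and 10.7 degrees, less where a joint would pass 70% of its speed; a pose out of reach is approached as far as the arm can. A call with a number of a shift or a turn outside -1 to 1 is refused whole. A call with a gripper value outside its range is refused whole. The fingers move at their own pace and stop on an object; "squeeze" is the grip in N (left out, the last holds). Time passes only in rows, so rows that repeat a pose let the fingers close. It gives the time, the measured TCP pose, the force, the opening and the grip force at its end, in the units of the state.
- env.state(): the state, without advancing time (a new reading comes with each control period).
- eyes.grab_frame(name): name is "scene" or "side" or "wrist"; returns a dict with "pixels" (420x560x3 uint8, red, green, blue), "depth" (420x560 float32, mm along the optical axis (not along the pixel's ray), 0 where there is no reading), "fx", "fy", "cx", "cy" (pixels), "R" (3x3) and "t" (3): a world point X has camera coordinates R X + t; the wrist camera has in their place "T_tool_cam" (4x4, takes a point from camera to tool coordinates, whose origin is the TCP and whose axes are the flange's). Camera axes: x right, y down, z forward; pixel columns grow to the right and rows downward; lengths in mm; the calibration is good to about 2 mm. A picture is of the moment at which its call begins: read the wrist's pose just before it.
- env.job_done(): hands the job in; it is judged then, once.
The state is a dict: "time_s": time; "qpos": joint angles; "qvel": joint speeds; "effort": joint torques, N m; "ee_pos": TCP position; "ee_rot": TCP orientation; "force": force on the tool from outside, world axes, zero at the start; "torque": the same for the moment, N m; "gripper_width": finger opening in mm; "gripper_force": force on a finger pad.
Only numpy, scipy, OpenCV 4.12 (cv2) and the standard library are available. Lean on these libraries where they do the work, as an engineer would, in place of code of your own. Each camera call takes 0.05 s, during which the arm holds its last target. There are 200 camera calls.

## Working session

There is one attempt and no reset: what is moved stays moved. The work goes in short steps, Python scripts to look and compute and a tool call to move; the robot and the scene stay as the last step left them, time stands still between calls to the robot, and variables do not carry over. Pictures are saved under pics/ and viewed, at most 10 in all, crops included, and the job is handed in when it is done.

Besides the shell and the picture viewer there is one more tool, called after "Request:" by a JSON object that holds its "op" and its "data". send_rows: Moves the arm, as the interface text tells. Its arguments: {"type":"object","properties":{"motion":{"type":"array"},"squeeze":{"type":"number"}},"required":["motion"]}

```bash
ls; mkdir -p pics; python3 - <<'E'
from workcell import env, eyes
import cv2, numpy as np
print(env.state())
for n in ["scene","side"]:
    f=eyes.grab_frame(n); cv2.imwrite(f"pics/{n}0.png",f["pixels"][:,:,::-1]); np.savez(f"{n}0.npz",**f)
    print(n,f["fx"],f["cx"],f["cy"],-f["R"].T@f["t"])
E
```

```text
pics
{'time_s': 0.0, 'qpos': array([-1.14453172e+00,  1.83496298e+01,  8.97068751e+01, -2.05577038e-03,
        7.20421325e+01, -1.14574977e+00]), 'qvel': array([ 0.08723017,  0.00341265, -0.05647187,  0.11122416,  0.06093498,
       -0.05665522]), 'effort': array([-5.01459035e-04, -4.12465632e+01, -2.31973493e+01,  7.28826877e-02,
        4.58198413e-02, -1.41870069e-04]), 'ee_pos': array([5.74451360e+02, 1.32555180e-02, 1.86737292e+02]), 'ee_rot': array([-1.79901343e+02, -1.81955474e-05,  9.00018536e+01]), 'force': array([0.59906538, 0.03585836, 0.49997462]), 'torque': array([-0.00219104, -0.03435706,  0.01029575]), 'gripper_force': 0.0, 'gripper_width': 91.46932173460749}
scene 509.10168809799757 270.3671844155719 208.7990555233899 [1193.68624307  104.04489126  992.81856138]
side 468.64504405442057 266.2227023914522 207.62043264067577 [325.40588376 547.67005513 640.94981518]
```

View pics/scene0.png

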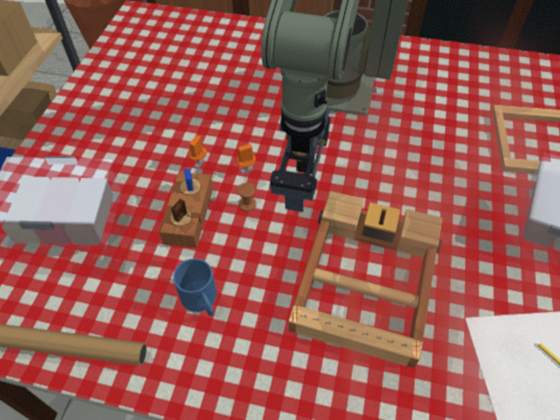

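View pics/side0.png

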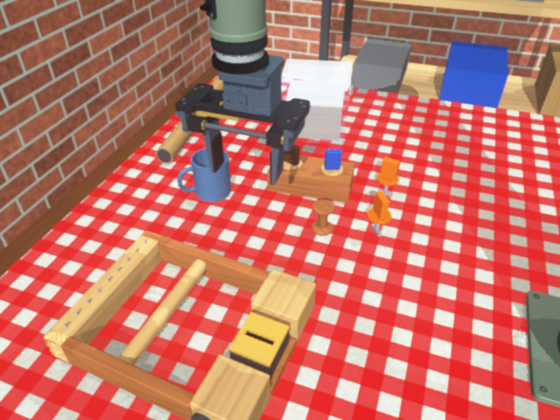

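The scene view shows the blue handle at (189,180) in the rack, the dark wooden spare at (180,210) and the brass bracket at (381,221) with a dark slot. The side view shows the blue handle at (333,160) and the slot at (260,340). The orange look-alikes stand nearer the robot.

```bash
cat > h.py <<'E'
import numpy as np, cv2
def ray_plane(f,uv,z):
    uv=np.atleast_2d(uv).astype(float); R,t=f["R"],f["t"]
    d=np.c_[(uv[:,0]-f["cx"])/f["fx"],(uv[:,1]-f["cy"])/f["fy"],np.ones(len(uv))]@R
    c=-R.T@t; return c+d*((z-c[2])/d[:,2])[:,None]
def pts(f,mask):
    v,u=np.nonzero(mask&(f["depth"]>0)); Z=f["depth"][v,u]
    p=np.c_[(u-f["cx"])/f["fx"]*Z,(v-f["cy"])/f["fy"]*Z,Z]; return (p-f["t"])@f["R"]
def big(mask,box):
    m=np.zeros_like(mask); x0,y0,x1,y1=box; m[y0:y1,x0:x1]=mask[y0:y1,x0:x1]
    n,l,s,_=cv2.connectedComponentsWithStats(m.astype(np.uint8)); return l==1+np.argmax(s[1:,4])
def rect(p):
    (c,s,a)=cv2.minAreaRect(p[:,:2].astype(np.float32)); 
    if s[0]<s[1]: a+=90; s=s[::-1]
    return np.round(c,1),np.round(s,1),round((a+90)%180-90,1)  # yaw of long side
E
python3 - <<'E'
from h import *
B={"scene":((170,160,205,200),(355,195,410,250)),"side":((320,145,346,175),(225,310,295,385))}
for n in B:
    f=dict(np.load(n+"0.npz")); hsv=cv2.cvtColor(f["pixels"],cv2.COLOR_RGB2HSV); H,S,V=cv2.split(hsv)
    m=big((H>105)&(H<128)&(S>150),B[n][0]); p=pts(f,m)
    print(n,"blue",m.sum(),p.min(0).round(),p.max(0).round(),p.mean(0).round()); q=p[p[:,2]>p[:,2].max()-8]; print(rect(q),q[:,2].mean())
    m=big((H>18)&(H<28)&(S>150)&(V>100),B[n][1]); v,u=np.nonzero(m)
    print("brass",m.sum(),rect(ray_plane(f,np.c_[u,v],60)),np.median(pts(f,m)[:,2]))
    x0,y0,x1,y1=B[n][1]
    hull=cv2.convexHull(np.c_[u,v].astype(np.int32)); hm=np.zeros(m.shape,np.uint8); cv2.fillConvexPoly(hm,hull,1)
    hm=cv2.erode(hm,np.ones((5,5)))
    s=big((hm>0)&(V<80),B[n][1]); v,u=np.nonzero(s); print("slot",s.sum(),rect(ray_plane(f,np.c_[u,v],60)))
    im=f["pixels"][y0-20:y1+20,x0-25:x1+25,::-1].copy(); cv2.imwrite(f"pics/c_{n}.png",cv2.resize(im,None,fx=5,fy=5))
    # wood beam top
    p=pts(f,np.ones(m.shape,bool)); 
    top=p[(abs(p[:,2]-60)<3.5)&(p[:,0]>350)&(p[:,0]<800)&(p[:,1]>30)&(p[:,1]<420)]; print("beamtop",len(top),rect(top))
E
```

```text
scene blue 99 [ 484. -284.   64.] [ 514. -264.  106.] [ 504. -272.   92.]
(array([ 498.4, -274. ]), array([28.1, 11.6]), 27.6) 101.55956404191623
brass 43 (array([499.2, 150. ]), array([34.7, 13.3]), 6.8) 60.68687379946549Traceback (most recent call last):
  File "<stdin>", line 12, in <module>
  File "h.py", line 11, in big
    n,l,s,_=cv2.connectedComponentsWithStats(m.astype(np.uint8)); return l==1+np.argmax(s[1:,4])
                                                                              ~~~~~~~~~^^^^^^^^^
    return _wrapfunc(a, 'argmax', axis=axis, out=out, **kwds)
    return bound(*args, **kwds)
ValueError: attempt to get argmax of an empty sequence
```

```bash
python3 - <<'E'
from h import *
from workcell import env,eyes
f=eyes.grab_frame("wrist"); print(f["T_tool_cam"].round(3),f["fx"],f["cx"],f["cy"])
for n,b in (("scene",(360,198,405,245)),("side",(228,312,292,382))):
    f=dict(np.load(n+"0.npz")); x0,y0,x1,y1=b
    H,S,V=cv2.split(cv2.cvtColor(f["pixels"],cv2.COLOR_RGB2HSV)); g=(S>165)&(V>140)&(H>15)&(H<32)
    m=big(g,b); v,u=np.nonzero(m); r=rect(ray_plane(f,np.c_[u,v],60)); print(n,m.sum(),r)
    p=pts(f,np.ones(m.shape,bool)); t=p[(abs(p[:,2]-60)<3)&(np.hypot(p[:,0]-490,p[:,1]-150)<160)]; print("beam",len(t),rect(t))
E
```

```text
[[-1.00000e-03 -9.61000e-01 -2.78000e-01  7.84470e+01]
 [ 1.00000e+00 -1.00000e-03  0.00000e+00 -8.00000e-01]
 [-1.00000e-03 -2.78000e-01  9.61000e-01 -1.97204e+02]
 [ 0.00000e+00  0.00000e+00  0.00000e+00  1.00000e+00]] 329.5221203414471 280.89880805603417 206.76740131254655Traceback (most recent call last):
  File "<stdin>", line 7, in <module>
  File "h.py", line 11, in big
    n,l,s,_=cv2.connectedComponentsWithStats(m.astype(np.uint8)); return l==1+np.argmax(s[1:,4])
                                                                              ~~~~~~~~~^^^^^^^^^
    return _wrapfunc(a, 'argmax', axis=axis, out=out, **kwds)
    return bound(*args, **kwds)
ValueError: attempt to get argmax of an empty sequence
```

Request:
{"op": "send_rows", "data": {"motion": [[-0.05, 0.1, 0, 0, 0, 0, 1], [-0.11, 0.2, 0, 0, 0, 0, 1], [-0.17, 0.3, 0, 0, 0, 0, 1], [-0.17, 0.3, 0, 0, 0, 0, 1], [-0.17, 0.3, 0, 0, 0, 0, 1], [-0.17, 0.3, 0, 0, 0, 0, 1]]}}

```text
time_s: 0.9
ee_pos: [490.7, 149.0, 187.4]
ee_rot: [180.0, 0.0, 89.9]
force: [0.4, 0.3, 0.5]
gripper_width: 91.2
gripper_force: 0.0
```

```bash
cat >> h.py <<'E'
def wrist(name):
    from workcell import env,eyes
    from scipy.spatial.transform import Rotation as Ro
    s=env.state(); f=eyes.grab_frame("wrist"); T=np.eye(4); T[:3,:3]=Ro.from_euler("xyz",s["ee_rot"],degrees=True).as_matrix(); T[:3,3]=s["ee_pos"]
    C=np.linalg.inv(T@f["T_tool_cam"]); f["R"],f["t"]=C[:3,:3],C[:3,3]
    cv2.imwrite(f"pics/{name}.png",f["pixels"][:,:,::-1]); np.savez(name+".npz",**f); print(s["time_s"],s["ee_pos"].round(1),s["ee_rot"].round(1),s["force"].round(1)); return f
E
python3 -c "
from h import *
wrist('w1')"
```

```text
0.9 [490.7 149.  187.4] [180.    0.   89.9] [0.4 0.3 0.5]
```

View pics/w1.png

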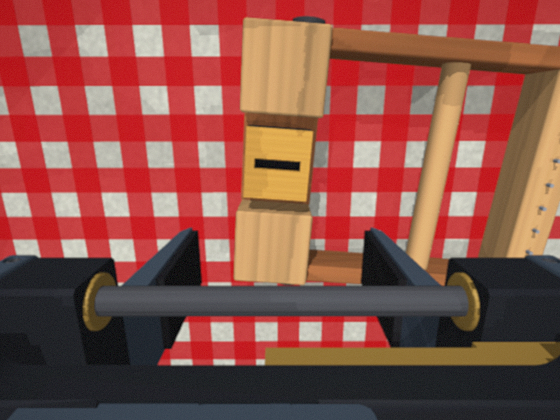

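The slot is clear at (277,165), within the brass square (245–313, 125–203). The beam's wood blocks lie above and below it.

```bash
python3 - <<'E'
from h import *
f=dict(np.load("w1.npz")); H,S,V=cv2.split(cv2.cvtColor(f["pixels"],cv2.COLOR_RGB2HSV))
print(f["pixels"][150,265],f["pixels"][165,277],f["pixels"][80,290])
s=big(V<90,(250,140,305,190)); v,u=np.nonzero(s); print("slot",s.sum(),rect(ray_plane(f,np.c_[u,v],60)),ray_plane(f,[[u.mean(),v.mean()]],60))
m=big((H>15)&(H<30)&(V>120)&(S>130),(240,118,318,208)); v,u=np.nonzero(m); print("brass",m.sum(),rect(ray_plane(f,np.c_[u,v],60)),np.median(pts(f,m)[:,2]))
p=pts(f,np.ones(m.shape,bool)); t=p[(abs(p[:,2]-60)<3)&(np.hypot(p[:,0]-480,p[:,1]-180)<170)&(p[:,0]<560)]; print("beam",len(t),rect(t))
E
```

```text
[222 170  80] [18 19 22] [205 162 109]
slot 378 (array([486.1, 177.2]), array([43.8,  8.4]), -4.2) [[485.7762082  177.21451913  60.        ]]
brass 4319 (array([486.2, 176.7]), array([71.3, 65.3]), 85.8) 59.9469331498464
beam 17386 (array([486.2, 175.8]), array([259.8,  79.9]), 85.7)
```

Request:
{"op": "send_rows", "data": {"motion": [[0, -0.12, 0, 0, 0, 0, 1], [0, -0.24, 0, 0, 0, -0.1, 1], [0, -0.36, 0, 0, 0, -0.2, 1], [0.01, -0.48, 0, 0, 0, -0.3, 1], [0.02, -0.6, 0, 0, 0, -0.4, 1], [0.02, -0.72, 0, 0, 0, -0.5, 1], [0.02, -0.84, 0, 0, 0, -0.5, 1], [0.02, -0.84, 0, 0, 0, -0.5, 1], [0.02, -0.84, 0, 0, 0, -0.5, 1], [0.02, -0.84, 0, 0, 0, -0.5, 1]]}}

```text
time_s: 2.2
ee_pos: [500.0, -269.0, 187.6]
ee_rot: [-180.0, -0.0, 60.1]
force: [0.0, 0.3, 0.3]
gripper_width: 90.9
gripper_force: 0.0
```

```bash
python3 - <<'E'
from h import *
f=wrist('w2'); H,S,V=cv2.split(cv2.cvtColor(f["pixels"],cv2.COLOR_RGB2HSV))
m=(H>105)&(H<128)&(S>170); n,l,s,c=cv2.connectedComponentsWithStats(m.astype(np.uint8)); print(s[s[:,4]>60],c[s[:,4]>60])
for i in np.nonzero(s[:,4]>60)[0][1:]:
    p=pts(f,l==i); q=p[p[:,2]>98]; 
    if len(q)>20: print(i,len(q),rect(q),q[:,2].mean(),p.mean(0))
E
```

```text
2.2 [ 500.  -269.   187.6] [-180.    -0.    60.1] [0.  0.3 0.3]
[[     0      0    560    420 234477]
 [   268    186     30     43    721]] [[279.49145545 209.50707319]
 [282.259362   206.95284327]]
1 531 (array([ 496.4, -275.9]), array([32.7, 13.4]), 23.3) 101.76839162361468 [ 498.00011114 -273.7550326    97.28043697]
```

View pics/w2.png

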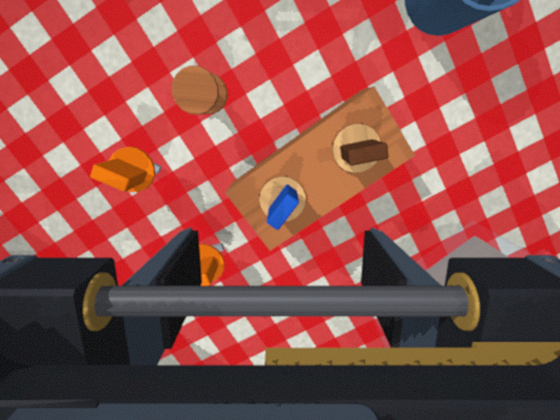

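The blue handle's top is at (282,207), the spare at (360,150), with orange look-alikes to the left. The post is at about (496.4,-275.9) with yaw 23.3. The slot centre is at (486.1,177.2) along -4.2°. The joint 6 range means I should grasp at tool yaw 203 (turning +143), so that the later clockwise turn ends at about 86.

Request:
{"op": "send_rows", "data": {"motion": [[0, 0, 0, 0, 0, 0.17, 0.4], [0, 0, 0, 0, 0, 0.34, 0.4], [0, 0, 0, 0, 0, 0.51, 0.4], [0, 0, 0, 0, 0, 0.68, 0.4], [0, 0, 0, 0, 0, 0.85, 0.4], [0, 0, 0, 0, 0, 1, 0.4], [0, 0, 0, 0, 0, 1, 0.4]]}}

```text
time_s: 3.12
ee_pos: [500.3, -268.9, 187.8]
ee_rot: [180.0, 0.0, 120.0]
force: [0.1, 0.5, 0.1]
gripper_width: 63.9
gripper_force: 0.0
```

Request:
{"op": "send_rows", "data": {"motion": [[0, 0, 0, 0, 0, 0.17, 0.4], [0, 0, 0, 0, 0, 0.34, 0.4], [0, 0, 0, 0, 0, 0.51, 0.4], [0, 0, 0, 0, 0, 0.68, 0.4], [0, 0, 0, 0, 0, 0.85, 0.4], [0, 0, 0, 0, 0, 1, 0.4], [0, 0, 0, 0, 0, 1, 0.4]]}}

```text
time_s: 4.0
ee_pos: [500.1, -269.4, 187.7]
ee_rot: [180.0, 0.0, 179.8]
force: [0.5, -0.7, -0.5]
gripper_width: 63.5
gripper_force: 0.0
```

Request:
{"op": "send_rows", "data": {"motion": [[-0.002, -0.005, -0.02, 0, 0, 0.15, 0.4], [-0.005, -0.009, -0.05, 0, 0, 0.3, 0.4], [-0.007, -0.013, -0.05, 0, 0, 0.383, 0.4], [-0.007, -0.013, -0.05, 0, 0, 0.383, 0.4], [-0.007, -0.013, -0.05, 0, 0, 0.383, 0.4], [-0.007, -0.013, -0.05, 0, 0, 0.383, 0.4]]}}

```text
time_s: 4.75
ee_pos: [496.7, -276.4, 162.8]
ee_rot: [-180.0, 0.0, -157.1]
force: [-0.0, 0.2, -0.2]
gripper_width: 63.5
gripper_force: 0.0
```

```bash
python3 - <<'E'
from h import *
from workcell import env
print(env.state()["qpos"].round(1))
f=wrist('w3'); H,S,V=cv2.split(cv2.cvtColor(f["pixels"],cv2.COLOR_RGB2HSV))
m=big((H>105)&(H<128)&(S>170),(200,100,360,300)); p=pts(f,m); q=p[p[:,2]>98]; print(len(q),rect(q),q[:,2].mean())
E
```

```text
[ -30.3   18.7   92.8    0.    68.5 -143.2]
4.75 [ 496.7 -276.4  162.8] [-180.     0.  -157.1] [-0.   0.2 -0.2]
577 (array([ 495.6, -277.4]), array([33.3, 11.9]), 24.9) 101.84486496527217
```

Request:
{"op": "send_rows", "data": {"motion": [[-0.001, 0, -0.05, 0, 0, 0, 0.4], [-0.001, -0.001, -0.1, 0, 0, 0, 0.4], [-0.001, -0.001, -0.15, 0, 0, 0, 0.4], [-0.001, -0.001, -0.18, 0, 0, 0, 0.4], [-0.001, -0.001, -0.195, 0, 0, 0, 0.4], [-0.001, -0.001, -0.195, 0, 0, 0, 0.4], [-0.001, -0.001, -0.195, 0, 0, 0, -1], [-0.001, -0.001, -0.195, 0, 0, 0, -1], [-0.001, -0.001, -0.195, 0, 0, 0, -1], [-0.001, -0.001, -0.195, 0, 0, 0, -1], [-0.001, -0.001, -0.195, 0, 0, 0, -1], [-0.001, -0.001, -0.195, 0, 0, 0, -1], [-0.001, -0.001, -0.195, 0, 0, 0, -1], [-0.001, -0.001, -0.195, 0, 0, 0, -1]], "squeeze": 40}}

```text
time_s: 6.55
ee_pos: [496.0, -277.0, 65.1]
ee_rot: [180.0, 0.0, -157.0]
force: [-0.6, 0.2, 0.2]
gripper_width: 13.9
gripper_force: 40.0
```

Request:
{"op": "send_rows", "data": {"motion": [[0, 0, 0.04, 0, 0, 0, -1], [0, 0, 0.1, 0, 0, 0, -1], [0, 0, 0.17, 0, 0, 0, -1], [0, 0, 0.24, 0, 0, 0, -1], [0, 0, 0.24, 0, 0, 0, -1], [0, 0.08, 0.24, 0, 0, -0.05, -1], [0, 0.18, 0.24, 0, 0, -0.1, -1], [0, 0.28, 0.24, 0, 0, -0.15, -1], [0, 0.38, 0.24, 0, 0, -0.2, -1], [0, 0.48, 0.24, 0, 0, -0.3, -1], [-0.01, 0.58, 0.24, 0, 0, -0.4, -1], [-0.02, 0.68, 0.24, 0, 0, -0.455, -1], [-0.02, 0.78, 0.24, 0, 0, -0.455, -1], [-0.02, 0.86, 0.24, 0, 0, -0.455, -1], [-0.02, 0.9, 0.24, 0, 0, -0.455, -1], [-0.02, 0.908, 0.24, 0, 0, -0.455, -1], [-0.02, 0.908, 0.24, 0, 0, -0.455, -1], [-0.02, 0.908, 0.24, 0, 0, -0.455, -1]]}}

```text
time_s: 8.8
ee_pos: [486.0, 175.8, 185.0]
ee_rot: [-180.0, -0.0, 175.6]
force: [0.6, -0.8, -0.4]
gripper_width: 14.1
gripper_force: 40.0
```

```bash
python3 - <<'E'
from h import *
from workcell import env,eyes
print(env.state()["qpos"].round(1),env.state()["gripper_width"])
wrist('w4')
f=eyes.grab_frame("side"); np.savez("side1.npz",**f); cv2.imwrite("pics/side1.png",cv2.resize(f["pixels"][150:420,150:400,::-1],None,fx=2.2,fy=2.2))
H,S,V=cv2.split(cv2.cvtColor(f["pixels"],cv2.COLOR_RGB2HSV))
E
```

```text
[ 18.6  13.2  97.3  -0.   69.5 -67. ] 14.065354038693519
8.8 [486.  175.8 185. ] [-180.    -0.   175.6] [ 0.6 -0.8 -0.4]
```

View pics/side1.png

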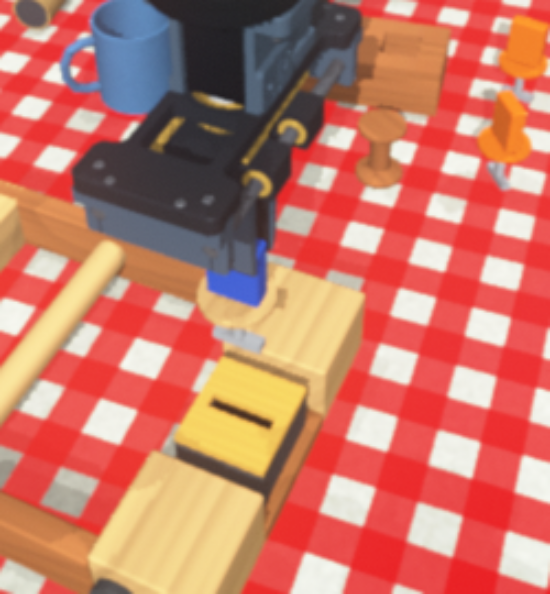

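View pics/w4.png

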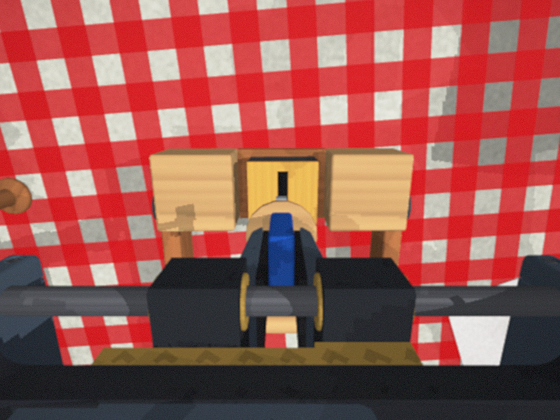

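The post hangs straight in the gripper, its foot seen at (238,338) in the side crop, and in the wrist view the slot shows ahead of the collar at (283,183). I'll measure the slot's midline in that view.

```bash
python3 - <<'E'
from h import *
f=dict(np.load("w4.npz")); V=f["pixels"].max(2)
H,S,V=cv2.split(cv2.cvtColor(f["pixels"],cv2.COLOR_RGB2HSV))
s=big(V<80,(268,166,300,205)); v,u=np.nonzero(s); print("slot",rect(ray_plane(f,np.c_[u,v],60)),u.min(),u.max(),v.min(),v.max())
for r in range(174,194,4):
    c=u[v==r]; print(r,c.min(),c.max(),ray_plane(f,[[c.mean(),r]],60).round(1))
m=big((H>105)&(H<128)&(S>170),(255,200,310,300)); p=pts(f,m); q=p[p[:,2]>p[:,2].max()-5]; print(rect(q),q[:,2].mean(),q[:,1].mean())
m=big((H>15)&(H<30)&(V>120)&(S>130),(240,150,325,200)); v,u=np.nonzero(m);P=ray_plane(f,np.c_[u,v],60);print(rect(P))
E
```

```text
slot (array([476.5, 177.2]), array([24.5,  8. ]), -4.2) 278 286 172 196
174 279 286 [[466.3 178.5  60. ]]
178 278 286 [[470.3 177.7  60. ]]
182 279 286 [[474.4 177.9  60. ]]
186 279 286 [[478.4 177.6  60. ]]
190 279 286 [[482.5 177.2  60. ]]
(array([484.3, 182.4]), array([15.6,  0.1]), -4.3) 228.45423404763875 182.3780432880719
(array([472.7, 177.8]), array([71.3, 38.4]), 85.6)
```

Request:
{"op": "send_rows", "data": {"motion": [[0, 0, -0.04, 0, 0, 0, -1], [0, 0, -0.09, 0, 0, 0, -1], [0, 0, -0.12, 0, 0, 0, -1], [0, 0, -0.134, 0, 0, 0, -1], [0, 0, -0.136, 0, 0, 0, -1], [0, 0, -0.136, 0, 0, 0, -1], [0, 0, -0.136, 0, 0, 0, -1]]}}

```text
time_s: 9.78
ee_pos: [486.5, 177.2, 117.7]
ee_rot: [180.0, 0.1, 175.7]
force: [-0.8, 0.3, -2.3]
gripper_width: 13.7
gripper_force: 40.0
```

```bash
python3 - <<'E'
from h import *
from workcell import env,eyes
s=env.state(); print(s["ee_pos"].round(2),s["force"].round(2),s["torque"].round(3))
f=eyes.grab_frame("side"); np.savez("side2.npz",**f); cv2.imwrite("pics/side2.png",cv2.resize(f["pixels"][260:400,200:320,::-1],None,fx=4.2,fy=4.2,interpolation=cv2.INTER_CUBIC))
E
```

```text
[486.5  177.18 117.73] [-0.79  0.34 -2.32] [ 0.04  -0.073 -0.022]
```

View pics/side2.png

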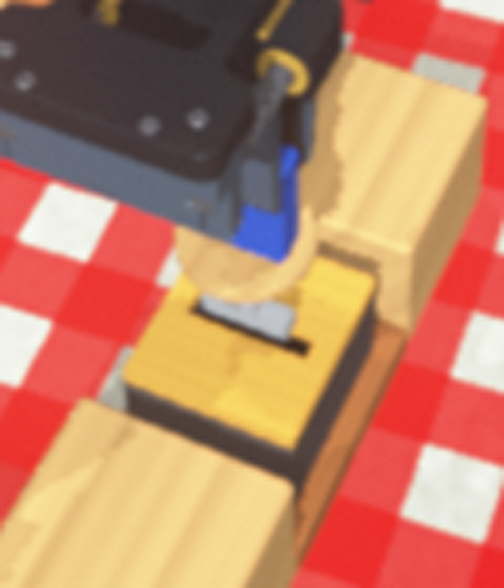

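The foot sits just above the slot in the side crop, at (247,318), in line with the slot's axis. Next I go down slowly.

Request:
{"op": "send_rows", "data": {"motion": [[0, 0, -0.002, 0, 0, 0, -1], [0, 0, -0.004, 0, 0, 0, -1], [0, 0, -0.006, 0, 0, 0, -1], [0, 0, -0.008, 0, 0, 0, -1], [0, 0, -0.01, 0, 0, 0, -1], [0, 0, -0.012, 0, 0, 0, -1], [0, 0, -0.012, 0, 0, 0, -1]]}}

```text
time_s: 10.7
ee_pos: [486.0, 177.0, 111.0]
ee_rot: [180.0, -0.0, 175.7]
force: [-0.1, -0.4, -0.9]
gripper_width: 13.6
gripper_force: 40.0
```

Request:
{"op": "send_rows", "data": {"motion": [[0, 0, -0.002, 0, 0, 0, -1], [0, 0, -0.004, 0, 0, 0, -1], [0, 0, -0.006, 0, 0, 0, -1], [0, 0, -0.006, 0, 0, 0, -1]]}}

```text
time_s: 11.2
ee_pos: [485.9, 177.0, 108.0]
ee_rot: [180.0, -0.0, 175.7]
force: [-0.4, -0.2, -0.6]
gripper_width: 13.4
gripper_force: 40.0
```

Request:
{"op": "send_rows", "data": {"motion": [[0, 0, -0.002, 0, 0, 0, -1], [0, 0, -0.004, 0, 0, 0, -1], [0, 0, -0.006, 0, 0, 0, -1], [0, 0, -0.007, 0, 0, 0, -1], [0, 0, -0.007, 0, 0, 0, -1]]}}

```text
time_s: 11.82
ee_pos: [486.0, 177.0, 104.5]
ee_rot: [180.0, -0.0, 175.7]
force: [-0.3, -0.7, -0.8]
gripper_width: 13.8
gripper_force: 40.0
```

Request:
{"op": "send_rows", "data": {"motion": [[0.002, 0, 0, 0, 0, 0, -1], [0.004, 0, 0, 0, 0, 0, -1], [0.006, -0.0005, 0, 0, 0, 0, -1], [0.008, -0.0006, 0, 0, 0, 0, -1], [0.01, -0.0008, 0, 0, 0, 0, -1], [0.011, -0.0008, 0, 0, 0, 0, -1], [0.011, -0.0008, 0, 0, 0, 0, -1]]}}

```text
time_s: 12.7
ee_pos: [491.5, 176.6, 104.6]
ee_rot: [180.0, -0.0, 175.7]
force: [0.4, -0.2, -0.9]
gripper_width: 13.5
gripper_force: 40.0
```

Request:
{"op": "send_rows", "data": {"motion": [[0.001, 0, 0, 0, 0, 0, -1], [0.002, 0, 0, 0, 0, 0, -1], [0.002, 0, 0, 0, 0, 0, -1]]}}

```text
time_s: 13.08
ee_pos: [492.5, 176.6, 104.6]
ee_rot: [180.0, 0.0, 175.7]
force: [-0.1, 0.6, -1.0]
gripper_width: 13.6
gripper_force: 40.0
```

Request:
{"op": "send_rows", "data": {"motion": [[0.001, 0, 0, 0, 0, 0, -1], [0.002, 0, 0, 0, 0, 0, -1], [0.002, 0, 0, 0, 0, 0, -1]]}}

```text
time_s: 13.45
ee_pos: [493.1, 176.6, 104.5]
ee_rot: [-180.0, -0.1, 175.7]
force: [-0.5, 0.8, -1.4]
gripper_width: 13.4
gripper_force: 40.0
```

Request:
{"op": "send_rows", "data": {"motion": [[0.001, 0, 0, 0, 0, 0, -1], [0.001, 0, 0, 0, 0, 0, -1], [0.001, 0, 0, 0, 0, 0, -1]]}}

```text
time_s: 13.82
ee_pos: [493.4, 176.5, 104.4]
ee_rot: [-180.0, -0.1, 175.7]
force: [-2.4, -0.1, 1.3]
gripper_width: 13.9
gripper_force: 40.0
```

Request:
{"op": "send_rows", "data": {"motion": [[0.001, 0, 0, 0, 0, 0, -1], [0.001, 0, 0, 0, 0, 0, -1], [0.001, 0, 0, 0, 0, 0, -1]]}}

```text
time_s: 14.2
ee_pos: [493.8, 176.6, 104.4]
ee_rot: [-180.0, -0.1, 175.7]
force: [-5.2, 1.0, 1.9]
gripper_width: 13.9
gripper_force: 40.0
```

The foot met the wall at x ≈ 493.2. I'll back off about 1 mm from there and push down.

Request:
{"op": "send_rows", "data": {"motion": [[-0.003, 0, 0, 0, 0, 0, -1], [-0.0046, 0, 0, 0, 0, 0, -1], [-0.0046, 0, -0.003, 0, 0, 0, -1], [-0.0046, 0, -0.006, 0, 0, 0, -1], [-0.0046, 0, -0.009, 0, 0, 0, -1], [-0.0046, 0, -0.012, 0, 0, 0, -1], [-0.0046, 0, -0.012, 0, 0, 0, -1]]}}

```text
time_s: 15.08
ee_pos: [492.9, 176.7, 98.8]
ee_rot: [180.0, 0.1, 175.7]
force: [-0.1, -0.6, 4.2]
gripper_width: 13.8
gripper_force: 40.0
```

Request:
{"op": "send_rows", "data": {"motion": [[0, 0, -0.003, 0, 0, 0, -1], [0, 0, -0.006, 0, 0, 0, -1], [0, 0, -0.009, 0, 0, 0, -1], [0, 0, -0.01, 0, 0, 0, -1], [0, 0, -0.01, 0, 0, 0, -1]]}}

```text
time_s: 15.7
ee_pos: [492.9, 176.7, 93.8]
ee_rot: [180.0, 0.1, 175.7]
force: [0.4, -0.6, 4.8]
gripper_width: 13.6
gripper_force: 40.0
```

Request:
{"op": "send_rows", "data": {"motion": [[-0.0012, 0, 0, 0, 0, 0, -1], [-0.0012, 0, 0, 0, 0, -0.08, -1], [-0.0012, 0, 0, 0, 0, -0.16, -1], [-0.0012, 0, 0, 0, 0, -0.24, -1], [-0.0012, 0, 0, 0, 0, -0.24, -1]]}}

```text
time_s: 16.32
ee_pos: [492.1, 176.7, 93.8]
ee_rot: [180.0, 0.1, 161.3]
force: [1.0, 0.7, 5.1]
gripper_width: 13.6
gripper_force: 40.0
```

```bash
python3 -c "
from workcell import env
s=env.state(); print(s['ee_pos'].round(2),s['ee_rot'].round(2),s['force'].round(2),s['torque'].round(3))"
```

```text
[492.09 176.69  93.77] [1.7996e+02 5.0000e-02 1.6125e+02] [0.98 0.73 5.08] [ 0.031 -0.113 -0.043]
```

Turning freely, so I continue.

Request:
{"op": "send_rows", "data": {"motion": [[0, 0, 0, 0, 0, -0.1, -1], [0, 0, 0, 0, 0, -0.2, -1], [0, 0, 0, 0, 0, -0.3, -1], [0, 0, 0, 0, 0, -0.4, -1], [0, 0, 0, 0, 0, -0.5, -1], [0, 0, 0, 0, 0, -0.5, -1]]}}

```text
time_s: 17.08
ee_pos: [492.1, 176.7, 93.8]
ee_rot: [179.9, 0.0, 131.2]
force: [0.3, 1.1, 5.8]
gripper_width: 13.7
gripper_force: 40.0
```

Request:
{"op": "send_rows", "data": {"motion": [[0, 0, 0, 0, 0, -0.1, -1], [0, 0, 0, 0, 0, -0.2, -1], [0, 0, 0, 0, 0, -0.3, -1], [0, 0, 0, 0, 0, -0.4, -1], [0, 0, 0, 0, 0, -0.5, -1], [0, 0, 0, 0, 0, -0.5, -1]]}}

```text
time_s: 17.82
ee_pos: [492.1, 176.7, 93.8]
ee_rot: [179.9, -0.0, 101.2]
force: [-0.4, 0.0, 5.1]
gripper_width: 13.7
gripper_force: 40.0
```

```bash
python3 -c "
from workcell import env
s=env.state(); print(s['ee_pos'].round(2),s['ee_rot'].round(2),s['force'].round(2),s['torque'].round(3))"
```

```text
[492.09 176.7   93.77] [179.93  -0.   101.25] [-0.44  0.04  5.15] [-0.017 -0.039  0.003]
```

Request:
{"op": "send_rows", "data": {"motion": [[0, 0, 0, 0, 0, -0.1, -1], [0, 0, 0, 0, 0, -0.2, -1], [0, 0, 0, 0, 0, -0.26, -1], [0, 0, 0, 0, 0, -0.26, -1], [0, 0, 0, 0, 0, -0.26, -1]]}}

```text
time_s: 18.45
ee_pos: [492.1, 176.7, 93.8]
ee_rot: [179.9, -0.0, 85.7]
force: [0.6, 0.3, 4.9]
gripper_width: 13.4
gripper_force: 40.0
```

Request:
{"op": "send_rows", "data": {"motion": [[0, 0, 0.003, 0, 0, 0, -1], [0, 0, 0.006, 0, 0, 0, -1], [0, 0, 0.009, 0, 0, 0, -1], [0, 0, 0.01, 0, 0, 0, -1], [0, 0, 0.01, 0, 0, 0, -1]]}}

```text
time_s: 19.08
ee_pos: [491.8, 176.7, 98.6]
ee_rot: [180.0, -0.0, 85.7]
force: [0.6, 0.4, 4.6]
gripper_width: 13.4
gripper_force: 40.0
```

Request:
{"op": "send_rows", "data": {"motion": [[0, 0, 0.001, 0, 0, 0, -1], [0, 0, 0.002, 0, 0, 0, -1], [0, 0, 0.0026, 0, 0, 0, -1], [0, 0, 0.0026, 0, 0, 0, -1], [0, 0, 0.0026, 0, 0, 0, -1]]}}

```text
time_s: 19.7
ee_pos: [491.7, 176.6, 99.9]
ee_rot: [180.0, -0.0, 85.7]
force: [1.8, 0.4, 2.9]
gripper_width: 13.9
gripper_force: 40.0
```

Request:
{"op": "send_rows", "data": {"motion": [[0, 0, 0, 0, 0, 0, 0.3], [0, 0, 0, 0, 0, 0, 0.3], [0, 0, 0, 0, 0, 0, 0.3], [0, 0, 0, 0, 0, 0, 0.3], [0, 0, 0, 0, 0, 0, 0.3], [0, 0, 0, 0, 0, 0, 0.3]]}}

```text
time_s: 20.45
ee_pos: [491.6, 176.6, 99.9]
ee_rot: [180.0, 0.0, 85.7]
force: [-0.0, 0.3, 0.9]
gripper_width: 59.4
gripper_force: 0.0
```

Request:
{"op": "send_rows", "data": {"motion": [[0, 0, 0.02, 0, 0, 0, 0.3], [0, 0, 0.06, 0, 0, 0, 0.3], [0, 0, 0.12, 0, 0, 0, 0.3], [0, 0, 0.2, 0, 0, 0, 0.3], [0, 0, 0.2, 0, 0, 0, 0.3], [0, 0, 0.2, 0, 0, 0, 0.3]]}}

```text
time_s: 21.2
ee_pos: [491.2, 176.4, 199.8]
ee_rot: [-180.0, 0.0, 85.7]
force: [-0.1, 0.8, 0.3]
gripper_width: 59.3
gripper_force: 0.0
```

```bash
python3 - <<'E'
from h import *
f=wrist('w5'); H,S,V=cv2.split(cv2.cvtColor(f["pixels"],cv2.COLOR_RGB2HSV))
m=big((H>105)&(H<128)&(S>170),(150,60,420,330)); p=pts(f,m); q=p[p[:,2]>p[:,2].max()-8]; print(len(q),rect(q),q[:,2].mean(),p[:,2].max())
from workcell import eyes
g=eyes.grab_frame("side"); cv2.imwrite("pics/side3.png",cv2.resize(np.vstack([f["pixels"][60:300,140:420],g["pixels"][180:420,140:420]])[:,:,::-1],None,fx=1.25,fy=1.25))
E
```

```text
21.2 [491.2 176.4 199.8] [-180.     0.    85.7] [-0.1  0.8  0.3]
595 (array([490.9, 176.4]), array([33.5, 12.6]), 86.0) 136.83114300755418 139.11933643714178
```

View pics/side3.png

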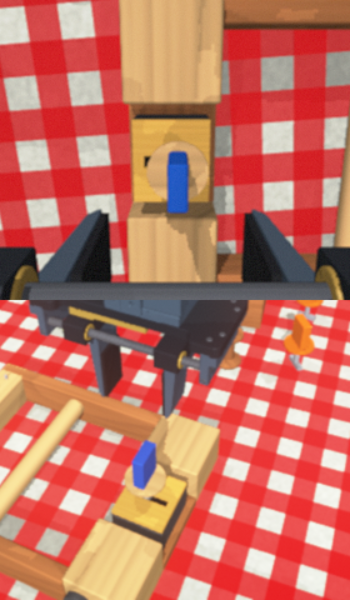

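The post stands upright at (178,180) in the wrist half of the picture. Its handle lies crosswise to the slot at yaw 86°, with its top at about 137 mm, so the underside is at about 47 mm and the post is locked.

```bash
python3 -c "
from workcell import env
print(env.job_done())"
```

```text
the job is handed in; nothing more can be done
None
```

The blue-handled post is locked crosswise in the bracket, sprung up with its underside at about 47 mm, and released; I handed the job in at about 21 s, and the hand-in returned no verdict.

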